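Feel the plate spacing of a casting stand with a gauge blade

ROBOT

A 6-joint arm with a two-finger parallel gripper is mounted at the origin on a cart in front of the work surface, level with it; the furniture and walls round the work are solid. World frame = base frame: x ahead of the robot, y to its left, z up, the work surface at z = 0. Lengths are in m, angles in rad, forces in N, time in s.
With the tool pointing down it reaches from about 0.3 to 0.95 m from the base axis. Payload 3.1 kg.
Tool frame: the origin (TCP) lies at the very end of the fingers, on their centre line; the grasp point (between the pads) lies 19 mm behind it (env.hold_point_z is the distance from the TCP to the grasp point, in m); z points along the fingers, y is the line along which they close (so a half turn about z gives the same grasp; the last joint's range is limited). The gripper opens to 85 mm and grips with 20 to 120 N. Pads are 22 mm wide; open, the fingers measure 114 mm over their backs; the gripper's body (76 mm by 85 mm) begins 54 mm behind the grasp point. The pads swing forward as they close: fully open they stand 13 mm farther back than shut.
Start: joints at [-1.279, 0.308, 1.634, -0, 1.2, -0.07], TCP at [0.221, -0.585, 0.231] pointing down, gripper open.
Joint ranges: [-3.06, 3.06], [-0.79, 1.96], [0.05, 2.63], [-1.19, 4.34], [0.05, 2.64], [-2.94, 2.94]. Speed limits (rad/s): [2.79, 2.79, 3.14, 3.14, 3.14, 3.14].

INTERFACE

Orientations are given as a unit quaternion [w, x, y, z].
In Python, from station import read_state, eyes, env, spotter gives the robot as it stands.
- The arm moves only by the tool apply_moves, never from a script. Its argument "series" is a list of rows, each a list of 7 numbers: the shift along the tool's x, y, z in mm, then the turn, a rotation vector about the tool's x, y, z in degrees, then the gripper's target within -1 to 1 (fully open at 1, half-way at 0, shut at -1). A call has 1 to 12 rows; each row is the pose to reach, as a shift and turn from the pose commanded when the call began, along the tool's axes at that moment; what a row does not reach only later rows make up. A row lasts 1/12 s, in which the tool goes at most 41.7 mm and 7.16 degrees, less where a joint would pass 70% of its speed; a pose out of reach is approached as far as the arm can. A call with a gripper value outside its range is refused whole. The fingers move at their own pace and stop on an object; "squeeze" is the grip in N (left out, the last holds). Time passes only in rows, so rows that repeat a pose let the fingers close. It gives the time, the measured TCP pose, the force, the opening and the grip force at its end, in the units of the state.
- read_state(): the state, without advancing time (a new reading comes with each control period).
- eyes.read_camera(name): name is "scene" or "top" or "wrist"; returns a dict with "image" (384x512x3 uint8, blue, green, red), "fx", "fy", "cx", "cy" (pixels), "origin" and "rotation" of the camera in the world. Camera axes: x right, y down, z forward; pixel columns grow to the right and rows downward; lengths in m; the calibration is good to about 2 mm. A picture is of the moment at which its call begins. There is no depth.
- env.hand_in(): hands the job in; it is judged then, once.
Trained networks look in a picture, given as the dict that the camera call returned (one of the last four; its "shot" number tells which), for a name from the list of things; names that differ only in an ending like _2 or _b are one class to them, and where a whole thing is asked for, a point or a joint stands for the part that bears it (a point fixed in the world has none). Each returns a list of dicts, best first, with "p" (0 to 1); they miss things now and then, are a little off and sometimes report something else, mostly with a low value. They report only what shows in the picture. A call takes as long as a camera call.
- spotter.look_for(thing, picture): "position" ([row, column] in pixels, amid what is visible of it).
- spotter.landmark_of(thing, picture): "position" ([row, column] in pixels: a listed point, or the origin of a listed thing).
The state is a dict: "time_s": time; "q": joint angles; "joint_vel": joint speeds; "tau": joint torques, N m; "ee_pos": TCP position; "eef_rot": TCP orientation; "force": force on the tool from outside, world axes, zero at the start; "wrist_torque": the same for the moment, N m; "finger_gap": finger opening in m; "grasp_force": force on a finger pad.
Only numpy, scipy, OpenCV 4.12 (cv2) and the standard library are available. Lean on these libraries where they do the work, as an engineer would, in place of code of your own. Each camera call takes 0.05 s, during which the arm holds its last target. There are 200 camera calls.

TASK

Check the spacing in the gel casting stand: take the gauge blade out of its upright rest by its handle, slide the blade straight down between the two white plates until it drags snugly, at a push of about 6 N, with the blade pressing the sprung plate back a little, and stop there without ramming it further. Finish while still holding the gauge still and upright at that depth, and leave the sample pot and the vial where they stand.

Things in the scene. Friction and masses are not known exactly. Their poses are not given: they have to be found in the camera images.
- gauge_handle (a point): Centre of the gauge's black handle, 16 (x) x 28 (y) x 46 (z) mm. The gauge (about 70 g, loose) stands upright in the rest, blade down; z points up from blade to handle, x is normal to the flat of the blade. The bare steel blade below it is 5 mm thick (x), 24 mm wide (y), 85 mm long; its lower end lies 108 mm below this point. Both ways round are alike.
- gauge_tip (a point): Middle of the lower end of the gauge's blade, same axes as the handle point.
- gauge: The whole gauge; origin at the middle of the blade's lower end, axes as above.
- rest: Grey block, 56 x 76 x 45 mm on a black foot 72 x 92 x 6 mm, fixed to the bench; origin at the centre of its underside. Its one slot, in the middle of the top, runs along its y axis and is 35 mm deep; the gauge stands in it and is drawn straight up (more than 35 mm) to come free.
- stand: Grey casting stand, base 132 (x) x 122 (y) mm, fixed; origin at the centre of its underside. Two white plates stand upright on it, 90 mm wide along its y, facing each other along its x, tops 117 mm above the bench. Their carriage slides freely up to 10 mm either way along the stand's x, so it aligns itself to a blade entering between the flared lips.
- mouth (a point): Middle of the mouth between the flared plate tops, 117 mm up; moves with the carriage, axes as the stand. Lips 23 mm apart narrow over 12 mm to a gap of 7 to 8.5 mm, which then tapers 0.12 mm per mm. The spacing differs each time: the blade first drags 28 to 42 mm below here (find it by feel); 7 to 20 mm further is right. The push down there: about 3 N at first, 6 N midway, 10 N at the end.
- back_plate: The upright white plate on the stand's +x side, 90 mm wide, with a black thumbwheel behind it; its spacing is locked. Same axes as the stand; origin at the stand's underside.
- front_plate (a joint): How far (m) the sprung plate on the stand's -x side is pressed back from rest, 0 as it stands, at most 0.008; the spring gives 2.5 N per mm. About 0.0008 to 0.003 is snug.
- pot_c (a point): Middle of the sample pot with a ribbed lid, 46 mm across, 57 mm high; stands behind, to be left alone.
- vial_c (a point): Middle of the small capped vial, 25 mm across, 60 mm high; to be left alone.

How it is judged:
On the way, in this order (a step that is already met when the one before it is completed fails the run):
1. the gauge is lifted clear of its rest in the fingers (height (world z) of gauge_tip above 0.055 m and contact force between the fingers and gauge above 2 N), for 0.2 s.
2. the blade is between the plates, held upright in the fingers (z of gauge_tip in the frame of mouth below -0.012 m and x of gauge_tip in the frame of mouth between -0.012 and 0.012 m and y of gauge_tip in the frame of mouth between -0.033 and 0.033 m and contact force between the fingers and gauge above 2 N), for 0.05 s.
At the end, for the whole second after the job is handed in: Fingers still hold the gauge, still, upright and square to the plates within 0.15 rad; blade end 25 to 70 mm below the mouth, within 33 mm of its middle; blade bears on the back plate (over 1 N), sprung plate pressed back 0.8 to 3 mm; pot and vial within 30 mm of their starts (value of joint front_plate between 0.0008 and 0.003 m and contact force between gauge and back_plate above 1 N and z of gauge_tip in the frame of mouth between -0.07 and -0.025 m and y of gauge_tip in the frame of mouth between -0.033 and 0.033 m and angle between gauge's own z axis and vertical below 0.15 rad and angle between the x axis of gauge and the x axis of stand, either way round below 0.15 rad and contact force between the fingers and gauge above 2 N and linear speed of gauge below 0.01 m/s and distance of each of pot_c, vial_c from where it was at the start of the episode below 0.03 m); the arm keeps its last pose, push and grip.
It fails at once if the blade is rammed: the sprung plate is forced back more than 4 mm (value of joint front_plate above 0.004 m).
It fails at once if the pot or the vial is disturbed (distance of any of pot_c, vial_c from where it was at the start of the episode above 0.03 m).
It also fails if it takes over 48 s, if anything falls off the work surface, if the arm or the gripper's body presses on something with over 40 N, if the wrist force passes 120 N, or if a joint passes its speed limit or range.

## Working session

There is one attempt and no reset: what is moved stays moved. The work goes in short steps, Python scripts to look and compute and a tool call to move; the robot and the scene stay as the last step left them, time stands still between calls to the robot, and variables do not carry over. Pictures are saved under pics/ and viewed, at most 10 in all, crops included, and the job is handed in when it is done.

Besides the shell and the picture viewer there is one more tool, called by a JSON object that holds its "method" and its "body". apply_moves: Moves the arm, as the interface text tells. Its arguments: {"type":"object","properties":{"series":{"type":"array","items":{"type":"array","items":{"type":"number"}}},"squeeze":{"type":"number"}},"required":["series"]}

```bash
mkdir -p pics; cat > h.py <<'E'
import numpy as np, cv2
from station import read_state, eyes, env, spotter
def ray(p,rc):
    d=np.array([(rc[1]-p['cx'])/p['fx'],(rc[0]-p['cy'])/p['fy'],1.]); d=np.array(p['rotation']).reshape(3,3)@d
    return np.array(p['origin']),d/np.linalg.norm(d)
def tri(rays):
    A=sum(np.eye(3)-np.outer(d,d) for o,d in rays); b=sum((np.eye(3)-np.outer(d,d))@o for o,d in rays)
    x=np.linalg.solve(A,b); return x,[np.linalg.norm((np.eye(3)-np.outer(d,d))@(x-o)) for o,d in rays]
def atz(r,z): return r[0]+r[1]*(z-r[0][2])/r[1][2]
def proj(p,x):
    c=np.array(p['rotation']).reshape(3,3).T@(np.array(x)-p['origin']); return np.array([p['fy']*c[1]/c[2]+p['cy'],p['fx']*c[0]/c[2]+p['cx']])
E
python3 - <<'E'
from h import *
P={n:eyes.read_camera(n) for n in('scene','top','wrist')}
for n in P: print(n,P[n]['fx'],np.round(P[n]['origin'],3))
cv2.imwrite('pics/a.png',P['scene']['image']);cv2.imwrite('pics/b.png',P['top']['image'])
for t in ['gauge_handle','gauge_tip','rest','stand','mouth','back_plate','front_plate','pot_c','vial_c']:
    R=[]
    for n in P:
        for f in('landmark_of','look_for'):
            try: r=getattr(spotter,f)(t,P[n])
            except Exception as e: r=[]; print(t,f,e)
            print(t,n,f,[(np.round(k['position']).tolist(),round(k['p'],2)) for k in r[:3]])
            if f=='landmark_of' and r and r[0]['p']>.4 : R.append(ray(P[n],r[0]['position']))
    if len(R)>1: x,e=tri(R); print('  ->',x.round(4),np.round(e,4))
print(read_state(),env.hold_point_z)
E
```

```text
scene 448.81987101933237 [-0.137 -0.601  0.487]
top 370.9220324449648 [ 0.32  -0.235  0.91 ]
wrist 272.9892937688926 [ 0.297 -0.555  0.374]
gauge_handle scene landmark_of [([191.0, 202.0], 0.7)]Traceback (most recent call last):
  File "<stdin>", line 12, in <module>
  File "h.py", line 4, in ray
    d=np.array([(rc[1]-p['cx'])/p['fx'],(rc[0]-p['cy'])/p['fy'],1.]); d=np.array(p['rotation']).reshape(3,3)@d
                                                                        ~~~~~~~~~~~~~~~~~~~~~~~~~~~~~~~^^^^^
ValueError: cannot reshape array of size 4 into shape (3,3)
```

Rotation is a quaternion.

```bash
sed -i "s/np.array(p\['rotation'\]).reshape(3,3)/RM(p)/; 2a from scipy.spatial.transform import Rotation\ndef RM(p): w,x,y,z=p['rotation']; return Rotation.from_quat([x,y,z,w]).as_matrix()" h.py
python3 - <<'E'
from h import *
P={n:eyes.read_camera(n) for n in('scene','top','wrist')}
cv2.imwrite('pics/ab.png',cv2.resize(np.hstack([P['scene']['image'],P['top']['image']]),(800,300)));cv2.imwrite('pics/b.png',P['top']['image'])
for t in ['gauge_handle','gauge_tip','rest','stand','mouth','back_plate','front_plate','pot_c','vial_c']:
    R=[]
    for n in P:
        for f in('landmark_of','look_for'):
            try: r=getattr(spotter,f)(t,P[n])
            except Exception as e: r=[]; print(t,f,e)
            print(t,n,f,[(np.round(k['position']).tolist(),round(k['p'],2)) for k in r[:3]])
            if f=='landmark_of' and r and r[0]['p']>.4 : R.append(ray(P[n],r[0]['position']))
    if len(R)>1: x,e=tri(R); print('  ->',x.round(4),np.round(e,4))
print(read_state(),env.hold_point_z)
E
```

```text
gauge_handle scene landmark_of []
gauge_handle scene look_for [([200.0, 204.0], 0.8), ([277.0, 218.0], 0.69), ([231.0, 290.0], 0.64)]
gauge_handle top landmark_of [([204.0, 229.0], 0.63)]
gauge_handle top look_for [([206.0, 226.0], 0.53)]
gauge_handle wrist landmark_of []
gauge_handle wrist look_for []
gauge_tip scene landmark_of []
gauge_tip scene look_for [([200.0, 204.0], 0.67)]
gauge_tip top landmark_of [([214.0, 226.0], 0.61)]
gauge_tip top look_for [([206.0, 226.0], 0.47)]
gauge_tip wrist landmark_of []
gauge_tip wrist look_for []
rest scene landmark_of [([245.0, 208.0], 0.82)]
rest scene look_for [([237.0, 208.0], 0.88)]
rest top landmark_of [([212.0, 226.0], 0.74), ([212.0, 226.0], 0.68)]
rest top look_for [([218.0, 228.0], 0.88)]
rest wrist landmark_of []
rest wrist look_for []
  -> [ 0.4923 -0.1785 -0.01  ] [0.0032 0.0032]
stand scene landmark_of [([267.0, 290.0], 0.88)]
stand scene look_for [([253.0, 292.0], 0.87)]
stand top landmark_of [([209.0, 299.0], 0.96)]
stand top look_for [([207.0, 302.0], 0.56), ([257.0, 270.0], 0.17)]
stand wrist landmark_of []
stand wrist look_f
[... 1849 characters left out ...]

{'time_s': 2.9, 'q': array([-1.27867219e+00,  3.08065080e-01,  1.63380850e+00,  3.33430908e-05,
        1.19972963e+00, -6.96757384e-02]), 'joint_vel': array([-0.00061349,  0.00054182, -0.00020429,  0.00077197, -0.00195973,
        0.00173281]), 'tau': array([-2.49365286e-03, -4.15274298e+01, -2.77072817e+01, -3.36791281e-04,
        1.02296697e-03, -1.26510770e-05]), 'ee_pos': array([ 0.22122037, -0.58453452,  0.23128974]), 'eef_rot': array([-6.96932590e-06,  9.83683267e-01,  1.79908951e-01,  1.48550959e-05]), 'force': array([ 0.26257046, -1.39541749, -0.04837675]), 'wrist_torque': array([-0.04810913, -0.00859875,  0.05252746]), 'grasp_force': 0.0, 'finger_gap': 0.08518341038590285} 0.0187
```

View pics/a.png

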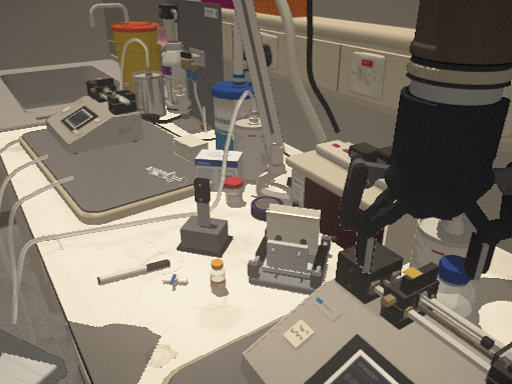

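View pics/b.png

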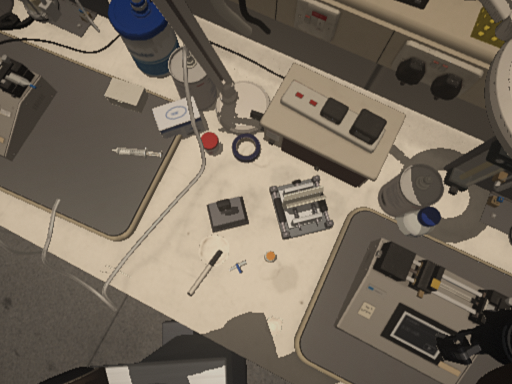

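The scene image shows the gauge in its rest at about (row 200, col 204), the stand at (250, 290), the vial at (276, 215) and the red-lidded pot at (191, 234). The detections agree with this. In the top image the rest is at (212, 226) and the stand at (208, 300), both slightly rotated, so I'll zoom in to get the yaws.

```bash
python3 - <<'E'
from h import *
im=cv2.imread('pics/b.png')[170:270,200:340]
cv2.imwrite('pics/c.png',cv2.resize(im,None,fx=5.7,fy=5.7,interpolation=cv2.INTER_CUBIC))
E
```

```text
(no output)
```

View pics/c.png

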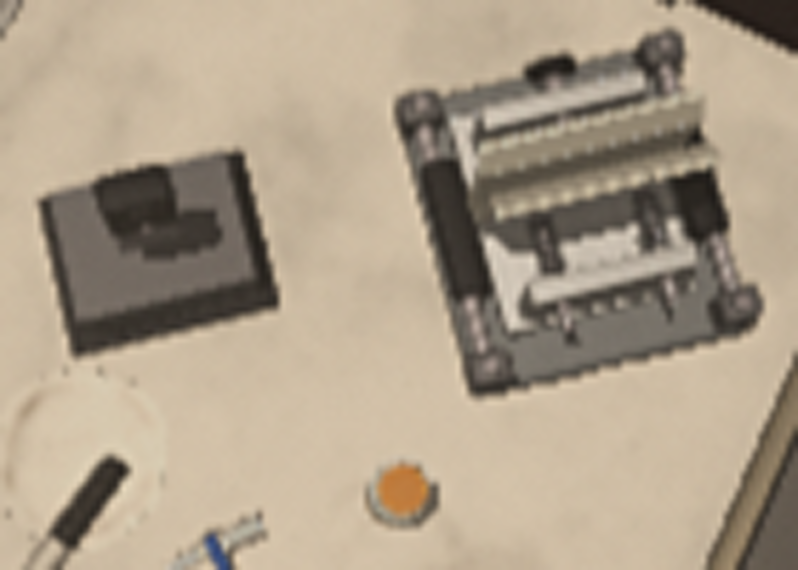

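The crop shows rest and stand both turned about 13° in the image, with the wheel (back plate, +x) toward the top. I'll compute the world yaws from the edges.

```bash
python3 - <<'E'
from h import *
p=eyes.read_camera('top')
def W(x,y,z): return atz(ray(p,[170+y/5.7,200+x/5.7]),z)
for n,a,b,z in[('rest front',(75,353),(278,305),0),('rest blocktop back',(45,198),(238,152),.045),('rest topleft',(45,198),(73,325),.045),('stand front',(475,393),(758,320),0.01),('plate front lip',(495,218),(718,160),.117),('plate back lip',(480,145),(702,98),.117),('post L',(420,110),(490,370),.03),('post R',(660,45),(738,300),.03)]:
    A,B=W(*a,z),W(*b,z); d=B-A; print(n,A.round(3),B.round(3),round(np.linalg.norm(d),3),'ang',round(np.degrees(np.arctan2(d[1],d[0])),1))
print('block top ctr', (W(45,198,.045)+W(270,285,.045))/2, 'handle top',W(134,185,.145), 'mouth',(W(495,218,.117)+W(718,160,.117)+W(480,145,.117)+W(702,98,.117))/4)
E
```

```text
rest front [ 0.442 -0.143  0.   ] [ 0.457 -0.232  0.   ] 0.09 ang -80.0
rest blocktop back [ 0.501 -0.138  0.045] [ 0.516 -0.219  0.045] 0.083 ang -79.7
rest topleft [ 0.501 -0.138  0.045] [ 0.447 -0.147  0.045] 0.055 ang -169.6
stand front [ 0.413 -0.313  0.01 ] [ 0.437 -0.437  0.01 ] 0.126 ang -79.1
plate front lip [ 0.468 -0.317  0.117] [ 0.485 -0.404  0.117] 0.089 ang -78.7
plate back lip [ 0.497 -0.313  0.117] [ 0.51  -0.401  0.117] 0.088 ang -81.2
post L [ 0.533 -0.298  0.03 ] [ 0.42  -0.318  0.03 ] 0.115 ang -169.5
post R [ 0.556 -0.403  0.03 ] [ 0.443 -0.425  0.03 ] 0.115 ang -169.2
block top ctr [ 0.4799426  -0.18334451  0.045     ] handle top [ 0.483018   -0.18179277  0.145     ] mouth [ 0.49001026 -0.35877179  0.117     ]
```

{"method": "apply_moves", "body": {"series": [[130,-95,-20,0,0,-27,1],[130,-95,-20,0,0,-27,1],[130,-95,-20,0,0,-27,1],[130,-95,-20,0,0,-27,1],[260,-190,-20,0,0,-54,1],[260,-190,-20,0,0,-54,1],[260,-190,-20,0,0,-54,1],[260,-190,-20,0,0,-54,1],[386,-285,-20,0,0,-80,1],[386,-285,-20,0,0,-80,1],[386,-285,-20,0,0,-80,1],[386,-285,-20,0,0,-80,1]]}}

```text
time_s: 3.95
ee_pos: [0.4825, -0.1787, 0.2517]
eef_rot: [0.0, 0.635, 0.772, 0.001]
force: [0.1, -0.3, 1.1]
finger_gap: 0.0855
grasp_force: 0.0
```

```bash
cat > look.py <<'E'
from h import *
import sys
P={n:eyes.read_camera(n) for n in('scene','top','wrist')}
cv2.imwrite('pics/%s.png'%sys.argv[1],P[sys.argv[2]]['image'])
for t in sys.argv[3:]:
    R=[]
    for n in P:
        r=spotter.landmark_of(t,P[n])
        print(t,n,[(np.round(k['position']).tolist(),round(k['p'],2)) for k in r[:2]])
        if r and r[0]['p']>.4: R.append(ray(P[n],r[0]['position']))
    if len(R)>1: x,e=tri(R); print('  ->',x.round(4),np.round(e,4))
s=read_state(); print({k:np.round(v,4) for k,v in s.items() if k not in('tau','joint_vel')})
w,x,y,z=s['eef_rot']; print(Rotation.from_quat([x,y,z,w]).as_matrix().round(3))
E
python3 look.py w1 wrist gauge_handle rest mouth stand
```

```text
gauge_handle scene [([190.0, 204.0], 0.88)]
gauge_handle top [([204.0, 224.0], 0.49)]
gauge_handle wrist [([187.0, 249.0], 0.82)]
  -> [ 0.4834 -0.1814  0.1183] [0.0022 0.0024 0.004 ]
rest scene [([245.0, 207.0], 0.58)]
rest top [([214.0, 226.0], 0.56), ([210.0, 229.0], 0.49)]
rest wrist [([164.0, 253.0], 0.83), ([269.0, 236.0], 0.16)]
  -> [ 0.485  -0.1797 -0.0055] [0.0037 0.0033 0.0011]
mouth scene [([210.0, 296.0], 0.76)]
mouth top [([197.0, 306.0], 0.89)]
mouth wrist [([319.0, 229.0], 0.64)]
  -> [ 0.4902 -0.3612  0.1153] [0.0041 0.0014 0.003 ]
stand scene [([267.0, 289.0], 0.94)]
stand top [([208.0, 301.0], 0.97), ([213.0, 229.0], 0.46)]
stand wrist [([266.0, 233.0], 0.98)]
  -> [ 0.4868 -0.359  -0.0007] [0.0022 0.0056 0.004 ]
{'time_s': np.float64(4.7), 'q': array([-0.446 ,  0.0743,  1.8705, -0.    ,  1.1968, -0.6323]), 'ee_pos': array([ 0.4811, -0.1818,  0.2513]), 'eef_rot': array([ 0.    ,  0.6383,  0.7698, -0.    ]), 'force': array([0.1081, 0.0179, 0.5697]), 'wrist_torque': array([-0.0084,  0.0158, -0.0309]), 'grasp_force': np.float64(0.0), 'finger_gap': np.float64(0.0853)}
[[-0.185  0.983  0.   ]
 [ 0.983  0.185 -0.   ]
 [-0.     0.    -1.   ]]
```

View pics/w1.png

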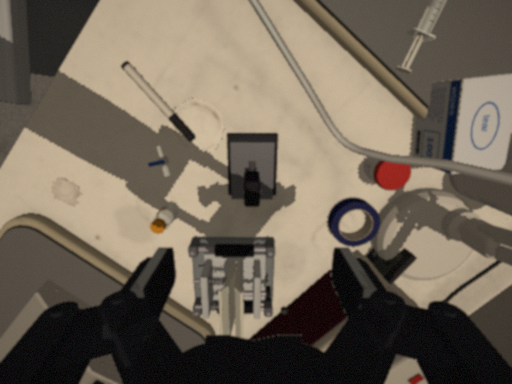

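The wrist view shows the rest upright in the image with the handle at (187, 250), centred between the fingers, so the yaw is right. I'll descend next.

{"method": "apply_moves", "body": {"series": [[0,1.5,40,0,0,0,1],[0,1.5,80,0,0,0,1],[0,1.5,110,0,0,0,1],[0,1.5,130,0,0,0,1],[0,1.5,148,0,0,0,1],[0,1.5,148,0,0,0,1],[0,1.5,148,0,0,0,1]]}}

```text
time_s: 5.28
ee_pos: [0.482, -0.1808, 0.1024]
eef_rot: [-0.001, 0.638, 0.77, -0.0]
force: [0.2, -0.3, 0.3]
finger_gap: 0.0854
grasp_force: 0.0
```

{"method": "apply_moves", "body": {"series": [[0,0,0,0,0,0,-0.3],[0,0,0,0,0,0,-0.5],[0,0,0,0,0,0,-0.7],[0,0,0,0,0,0,-1],[0,0,0,0,0,0,-1],[0,0,0,0,0,0,-1],[0,0,0,0,0,0,-1],[0,0,0,0,0,0,-1],[0,0,0,0,0,0,-1],[0,0,0,0,0,0,-1]], "squeeze": 40}}

```text
time_s: 6.12
ee_pos: [0.4832, -0.1813, 0.104]
eef_rot: [0.0, 0.638, 0.77, 0.0]
force: [-1.7, -0.2, 5.4]
finger_gap: 0.0157
grasp_force: 41.1
```

```bash
python3 look.py w2 wrist gauge_handle
```

```text
gauge_handle scene [([191.0, 203.0], 0.83)]
gauge_handle top []
gauge_handle wrist [([260.0, 250.0], 0.65), ([190.0, 252.0], 0.4)]
  -> [ 0.4825 -0.1829  0.1159] [0.0011 0.0011]
{'time_s': np.float64(6.4167), 'q': array([-4.4330e-01,  2.6540e-01,  1.9818e+00, -1.0000e-04,  8.9360e-01,
       -6.3060e-01]), 'ee_pos': array([ 0.4832, -0.1813,  0.104 ]), 'eef_rot': array([4.000e-04, 6.379e-01, 7.701e-01, 0.000e+00]), 'force': array([-0.7398,  0.1951,  5.6339]), 'wrist_torque': array([0.0407, 0.2374, 0.0311]), 'grasp_force': np.float64(41.1292), 'finger_gap': np.float64(0.0159)}
[[-0.186  0.983  0.001]
 [ 0.983  0.186 -0.   ]
 [-0.001  0.001 -1.   ]]
```

{"method": "apply_moves", "body": {"series": [[0,0,-10,0,0,0,-1],[0,0,-20,0,0,0,-1],[0,0,-35,0,0,0,-1],[0,0,-50,0,0,0,-1],[0,0,-70,0,0,0,-1],[0,0,-90,0,0,0,-1],[0,0,-110,0,0,0,-1],[0,0,-125,0,0,0,-1],[0,0,-130,0,0,0,-1],[0,0,-130,0,0,0,-1],[0,0,-130,0,0,0,-1]], "squeeze": 60}}

```text
time_s: 7.33
ee_pos: [0.4824, -0.1809, 0.233]
eef_rot: [-0.0, 0.638, 0.77, -0.0]
force: [-0.1, 0.4, -1.1]
finger_gap: 0.0154
grasp_force: 59.1
```

```bash
python3 look.py s2 scene gauge_handle gauge_tip mouth stand
```

```text
gauge_handle scene [([126.0, 198.0], 0.96)]
gauge_handle top []
gauge_handle wrist []
gauge_tip scene [([180.0, 202.0], 0.67)]
gauge_tip top []
gauge_tip wrist [([195.0, 250.0], 0.74)]
  -> [ 0.4803 -0.1814  0.1379] [0.0033 0.0033]
mouth scene [([209.0, 298.0], 0.72)]
mouth top [([195.0, 307.0], 0.74)]
mouth wrist [([332.0, 232.0], 0.55)]
  -> [ 0.4932 -0.3637  0.1159] [0.003  0.0025 0.0045]
stand scene [([266.0, 290.0], 0.94)]
stand top [([208.0, 300.0], 0.69)]
stand wrist []
  -> [ 0.4865 -0.3609  0.0025] [0.0007 0.0007]
{'time_s': np.float64(8.0833), 'q': array([-0.4433,  0.0948,  1.8862,  0.    ,  1.1605, -0.6306]), 'ee_pos': array([ 0.4828, -0.1811,  0.2333]), 'eef_rot': array([0.    , 0.6379, 0.7701, 0.    ]), 'force': array([ 0.3032, -0.3771, -1.0683]), 'wrist_torque': array([-0.0052,  0.0238, -0.0009]), 'grasp_force': np.float64(59.1043), 'finger_gap': np.float64(0.0154)}
[[-0.186  0.983  0.   ]
 [ 0.983  0.186  0.   ]
 [-0.     0.    -1.   ]]
```

View pics/s2.png

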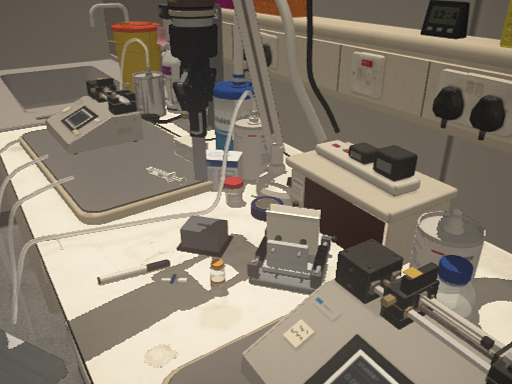

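The scene image shows the gauge held clear above the rest, tip near (180, 202), with pot and vial untouched. Now I'll move over the mouth.

{"method": "apply_moves", "body": {"series": [[-25,-4,-3,0,0,0,-1],[-55,-8,-3,0,0,0,-1],[-85,-12,-3,0,0,0,-1],[-115,-16,-3,0,0,0,-1],[-145,-20,-3,0,0,0,-1],[-165,-23,-3,0,0,0,-1],[-178,-25,-3,0,0,0,-1],[-178,-25,-3,0,0,0,-1],[-178,-25,-3,0,0,0,-1],[-178,-25,-3,0,0,0,-1]]}}

```text
time_s: 8.92
ee_pos: [0.4912, -0.3593, 0.236]
eef_rot: [-0.001, 0.638, 0.77, 0.0]
force: [0.5, -0.2, -1.0]
finger_gap: 0.0152
grasp_force: 59.1
```

```bash
python3 look.py w3 wrist gauge_tip gauge_handle mouth; python3 - <<'E'
import cv2,numpy as np
from h import *
s=eyes.read_camera('scene')['image']
a=cv2.resize(s[100:290,220:370],(474,600)); b=cv2.imread('pics/w3.png')[184:384,170:330]
cv2.imwrite('pics/m3.png',np.hstack([cv2.resize(a,(395,500)),cv2.resize(b,(400,500))]))
E
```

```text
gauge_tip scene [([194.0, 294.0], 0.9), ([242.0, 206.0], 0.44)]
gauge_tip top []
gauge_tip wrist [([195.0, 251.0], 0.85)]
  -> [ 0.49   -0.3577  0.1454] [0.0015 0.0015]
gauge_handle scene [([135.0, 297.0], 0.76)]
gauge_handle top []
gauge_handle wrist [([258.0, 249.0], 0.83)]
  -> [ 0.49   -0.3595  0.2498] [0.0016 0.0016]
mouth scene [([210.0, 296.0], 0.56)]
mouth top []
mouth wrist [([187.0, 253.0], 0.87)]
  -> [ 0.493  -0.3603  0.1147] [0.0034 0.0034]
{'time_s': np.float64(9.5167), 'q': array([-0.7044,  0.2741,  1.6671,  0.    ,  1.2004, -0.8918]), 'ee_pos': array([ 0.4914, -0.3606,  0.2363]), 'eef_rot': array([0.    , 0.6379, 0.7702, 0.    ]), 'force': array([-0.5392, -0.6449, -1.1889]), 'wrist_torque': array([-0.0167,  0.0008,  0.0015]), 'grasp_force': np.float64(59.0801), 'finger_gap': np.float64(0.0157)}
[[-0.186  0.982  0.   ]
 [ 0.982  0.186 -0.   ]
 [-0.     0.    -1.   ]]
```

View pics/m3.png

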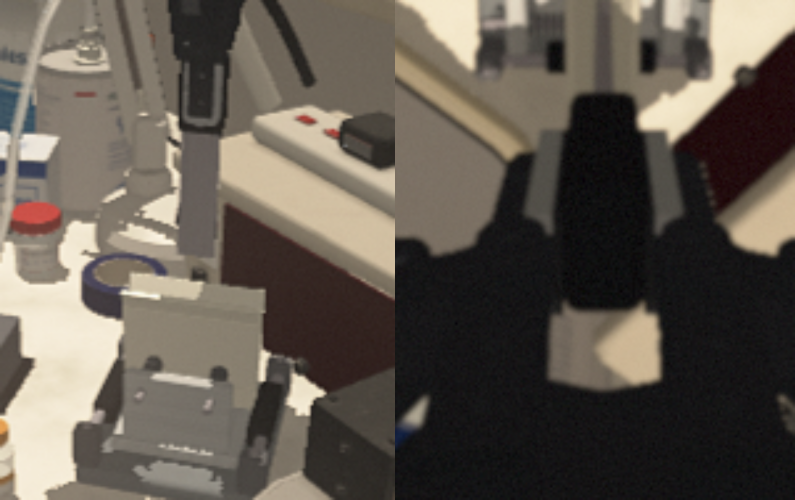

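The blade is vertical above the plates (scene crop), and in the wrist view the gap is centred on the handle. Next is a guarded descent.

{"method": "apply_moves", "body": {"series": [[0,0,8,0,0,0,-1],[0,0,16,0,0,0,-1],[0,0,24,0,0,0,-1],[0,0,29,0,0,0,-1],[0,0,33,0,0,0,-1],[0,0,36,0,0,0,-1],[0,0,36,0,0,0,-1]]}}

```text
time_s: 10.15
ee_pos: [0.4909, -0.3603, 0.1991]
eef_rot: [-0.001, 0.638, 0.77, 0.0]
force: [-0.2, 0.6, -0.1]
finger_gap: 0.0152
grasp_force: 59.1
```

{"method": "apply_moves", "body": {"series": [[0,0,2,0,0,0,-1],[0,0,4,0,0,0,-1],[0,0,6,0,0,0,-1],[0,0,8,0,0,0,-1],[0,0,9,0,0,0,-1],[0,0,10,0,0,0,-1],[0,0,10,0,0,0,-1],[0,0,10,0,0,0,-1]]}}

```text
time_s: 10.82
ee_pos: [0.4914, -0.3606, 0.1902]
eef_rot: [-0.0, 0.638, 0.77, 0.0]
force: [0.8, -0.1, -0.6]
finger_gap: 0.0153
grasp_force: 59.1
```

{"method": "apply_moves", "body": {"series": [[0,0,1,0,0,0,-1],[0,0,2,0,0,0,-1],[0,0,3,0,0,0,-1],[0,0,4,0,0,0,-1],[0,0,5,0,0,0,-1],[0,0,6,0,0,0,-1],[0,0,6,0,0,0,-1],[0,0,6,0,0,0,-1]]}}

```text
time_s: 11.48
ee_pos: [0.4914, -0.3606, 0.1842]
eef_rot: [-0.0, 0.638, 0.77, 0.0]
force: [0.6, -0.2, -0.9]
finger_gap: 0.0152
grasp_force: 59.1
```

{"method": "apply_moves", "body": {"series": [[0,0,1,0,0,0,-1],[0,0,2,0,0,0,-1],[0,0,3,0,0,0,-1],[0,0,4,0,0,0,-1],[0,0,4,0,0,0,-1]]}}

```text
time_s: 11.9
ee_pos: [0.4914, -0.3606, 0.1801]
eef_rot: [-0.0, 0.638, 0.77, 0.0]
force: [0.2, -0.2, -0.6]
finger_gap: 0.0155
grasp_force: 59.1
```

{"method": "apply_moves", "body": {"series": [[0,0,1,0,0,0,-1],[0,0,2,0,0,0,-1],[0,0,3,0,0,0,-1],[0,0,4,0,0,0,-1],[0,0,4,0,0,0,-1]]}}

```text
time_s: 12.32
ee_pos: [0.4913, -0.3606, 0.176]
eef_rot: [-0.0, 0.638, 0.77, -0.0]
force: [0.8, -0.7, -1.7]
finger_gap: 0.0152
grasp_force: 59.1
```

{"method": "apply_moves", "body": {"series": [[0,0,1,0,0,0,-1],[0,0,2,0,0,0,-1],[0,0,3,0,0,0,-1],[0,0,3,0,0,0,-1],[0,0,3,0,0,0,-1]]}}

```text
time_s: 12.73
ee_pos: [0.4913, -0.3606, 0.1731]
eef_rot: [-0.0, 0.638, 0.77, -0.0]
force: [0.3, -0.4, -0.7]
finger_gap: 0.0155
grasp_force: 59.1
```

{"method": "apply_moves", "body": {"series": [[0,0,1,0,0,0,-1],[0,0,2,0,0,0,-1],[0,0,3,0,0,0,-1],[0,0,3,0,0,0,-1],[0,0,3,0,0,0,-1]]}}

```text
time_s: 13.15
ee_pos: [0.4914, -0.3607, 0.1702]
eef_rot: [0.0, 0.638, 0.77, -0.0]
force: [1.0, 0.3, -0.1]
finger_gap: 0.0156
grasp_force: 59.1
```

{"method": "apply_moves", "body": {"series": [[0,0,1,0,0,0,-1],[0,0,2,0,0,0,-1],[0,0,3,0,0,0,-1],[0,0,3,0,0,0,-1],[0,0,3,0,0,0,-1]]}}

```text
time_s: 13.57
ee_pos: [0.4915, -0.3608, 0.1673]
eef_rot: [0.0, 0.638, 0.77, -0.0]
force: [-0.5, -0.1, 1.5]
finger_gap: 0.0154
grasp_force: 59.3
```

{"method": "apply_moves", "body": {"series": [[0,0,1,0,0,0,-1],[0,0,2,0,0,0,-1],[0,0,3,0,0,0,-1],[0,0,3,0,0,0,-1],[0,0,3,0,0,0,-1]]}}

```text
time_s: 13.98
ee_pos: [0.4915, -0.3607, 0.1643]
eef_rot: [0.0, 0.638, 0.77, 0.0]
force: [1.0, -0.8, 1.3]
finger_gap: 0.0153
grasp_force: 59.5
```

{"method": "apply_moves", "body": {"series": [[0,0,1,0,0,0,-1],[0,0,2,0,0,0,-1],[0,0,3,0,0,0,-1],[0,0,3,0,0,0,-1],[0,0,3,0,0,0,-1]]}}

```text
time_s: 14.4
ee_pos: [0.4916, -0.3608, 0.1613]
eef_rot: [0.0, 0.638, 0.77, 0.0]
force: [-0.0, -1.2, 2.7]
finger_gap: 0.0151
grasp_force: 59.6
```

{"method": "apply_moves", "body": {"series": [[0,0,1,0,0,0,-1],[0,0,2,0,0,0,-1],[0,0,2,0,0,0,-1],[0,0,2,0,0,0,-1]]}}

```text
time_s: 14.73
ee_pos: [0.4916, -0.3607, 0.1593]
eef_rot: [0.0, 0.638, 0.77, 0.0]
force: [1.1, -0.3, 3.6]
finger_gap: 0.0153
grasp_force: 59.7
```

```bash
python3 - <<'E'
from h import *
F=[]
for i in range(6):
    eyes.read_camera('top'); F.append(read_state()['force'])
print(np.mean(F,0),np.std(F,0))
p=eyes.read_camera('scene')
for t in('gauge_handle','mouth'): print(t,[(k['position'],k['p']) for k in spotter.landmark_of(t,p)[:1]])
cv2.imwrite('pics/s4.png',cv2.resize(p['image'][130:290,220:370],(560,597)))
E
```

```text
[ 0.31710822 -0.18558379  3.30621828] [0.47677618 0.29347903 0.43730352]
gauge_handle [([179.4, 293.6], 0.61)]
mouth [([210.6, 292.2], 0.75)]
```

View pics/s4.png

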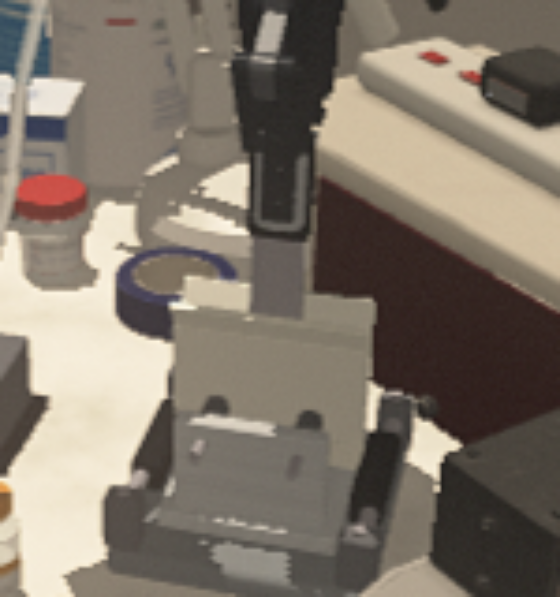

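The blade is upright in the gap between the plates, with the handle bottom just above the lips, and the push is about 4.3 N. I need about 3 mm more.

{"method": "apply_moves", "body": {"series": [[0,0,1,0,0,0,-1],[0,0,2,0,0,0,-1],[0,0,3,0,0,0,-1],[0,0,3,0,0,0,-1],[0,0,3,0,0,0,-1],[0,0,3,0,0,0,-1]]}}

```text
time_s: 15.68
ee_pos: [0.4914, -0.3607, 0.1563]
eef_rot: [0.0, 0.638, 0.77, 0.0]
force: [0.1, -0.8, 4.4]
finger_gap: 0.0154
grasp_force: 59.9
```

```bash
python3 - <<'E'
from h import *
F=[]
for i in range(8):
    eyes.read_camera('top'); F.append(read_state()['force'])
print(np.mean(F,0),np.std(F,0)); s=read_state(); print(s['ee_pos'],s['grasp_force'],s['time_s'],s['finger_gap'])
E
```

```text
[ 0.21736521 -0.19304313  4.2988755 ] [0.32008194 0.57254883 0.54890021]
[ 0.49143988 -0.36063934  0.15629241] 59.812336564064026 16.0833 0.01557121547648485
```

{"method": "apply_moves", "body": {"series": [[0,0,1,0,0,0,-1],[0,0,1.5,0,0,0,-1],[0,0,1.5,0,0,0,-1],[0,0,1.5,0,0,0,-1],[0,0,1.5,0,0,0,-1],[0,0,1.5,0,0,0,-1]]}}

```text
time_s: 16.58
ee_pos: [0.4915, -0.3607, 0.155]
eef_rot: [0.0, 0.638, 0.77, 0.0]
force: [-0.3, -0.4, 4.8]
finger_gap: 0.0155
grasp_force: 60.0
```

```bash
python3 - <<'E'
from h import *
F=[]
for i in range(8):
    eyes.read_camera('top'); F.append(read_state()['force'])
print(np.mean(F,0)); s=read_state(); print(s['ee_pos'],s['grasp_force'],s['time_s'])
print(env.hand_in())
E
```

```text
[ 0.40486783 -0.11297285  5.07422229]
[ 0.49145562 -0.36067974  0.1549914 ] 59.94787573814392 16.9833
the job is handed in; nothing more can be done
None
```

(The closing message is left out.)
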